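Shut down the bench belt sander

ROBOT

A 7-joint arm with a two-finger parallel gripper is mounted at the origin on the work surface. World frame = base frame: x ahead of the robot, y to its left, z up, the work surface at z = 0. Lengths are in m, angles in rad, forces in N, time in s.
With the tool pointing down it reaches from about 0.4 to 0.85 m from the base axis. Payload 10.4 kg.
Tool frame: the origin (TCP) lies at the very end of the fingers, on their centre line; the grasp point (between the pads) lies 19 mm behind it (manip.grip_depth is the distance from the TCP to the grasp point, in m); z points along the fingers, x is the direction in which the jaws open and shut, and the axes are right-handed (so a half turn about z gives the same grasp; the last joint's range is limited). The gripper opens to 85 mm and grips with 20 to 120 N. Pads are 22 mm wide; open, the fingers measure 114 mm over their backs; the gripper's body (76 mm by 85 mm) begins 54 mm behind the grasp point. The pads swing forward as they close: fully open they stand 13 mm farther back than shut.
Start: joints at [-1.335, 0.332, -0.065, 1.46, 0.022, 1.35, -0.088], TCP at [0.16, 0.604, 0.196] pointing down, gripper open.
Joint ranges: [-2.6, 2.6], [-0.5, 2.12], [-1.47, 1.34], [0.16, 2.42], [-1.27, 4.41], [0.06, 2.06], [-2.6, 2.6]. Speed limits (rad/s): [2.22, 2.22, 2.79, 2.79, 3.14, 3.14, 3.14].

INTERFACE

Orientations are given as a unit quaternion [x, y, z, w].
In Python, from workcell import manip, cams gives the robot as it stands. The module is installed in compiled form; this text tells all that it offers.
- The arm moves only by the tool move_arm, never from a script. Its arguments are lists of equal length, an entry for each row: "claw": the opening, from 0 (shut) to 1 (fully open); "dp": the shift along the tool's x, y, z as a fraction of full scale, a list of three; "turn": the turn, a rotation vector about the tool's x, y, z as a fraction of full scale, a list of three. A call has 1 to 8 rows; each row shifts and turns the commanded pose from where the row before left it, along the tool's axes as they then stand; what a row does not reach is not made up. Full scale, the value 1, is 200 mm for a shift and 45 degrees for a turn. A row lasts 1/12 s, in which the tool goes at most 41.7 mm and 7.16 degrees, less where a joint would pass 70% of its speed; a pose out of reach is approached as far as the arm can. A call with a number of a shift or a turn outside -1 to 1 is refused whole. A call with a gripper value outside its range is refused whole. The fingers move at their own pace and stop on an object; "grip_force" is the grip in N (left out, the last holds). Time passes only in rows, so rows that do not move let the fingers close. It gives the time, the measured TCP pose, the force and the opening at its end, in the units of the state.
- manip.get_obs(): the state, without advancing time (a new reading comes with each control period).
- cams.camera(name): name is "scene" or "top" or "wrist"; returns the picture (400x640x3 uint8, red, green, blue); there is no depth.
- cams.camera_info(name): a dict with "fx", "fy", "cx", "cy" (pixels), "pose" (4x4, takes a point from camera to world coordinates); the wrist camera has in their place "tool_from_camera" (4x4, takes a point from camera to tool coordinates, whose origin is the TCP and whose axes are the tool frame's). Camera axes: x right, y down, z forward; pixel columns grow to the right and rows downward; lengths in m; the calibration is good to about 2 mm. The wrist camera is an equidistant fisheye: a pixel r from the principal point sees the ray r / f radians off the axis. A picture is of the moment at which its call begins: read the wrist's pose just before it. camera_info takes no time and is no camera call.
- manip.hand_in(): hands the job in, once; it reports no verdict.
The state is a dict: "clock": time; "joint_pos": joint angles; "joint_velocities": joint speeds; "tau": joint torques, N m; "position": TCP position; "ee_rot": TCP orientation; "ft_force": force on the tool from outside, world axes, zero at the start; "torque": the same for the moment, N m; "grip_width": opening from 0.0 (shut) to 1.0 (fully open).
Only numpy, scipy, OpenCV 4.12 (cv2) and the standard library are available. Lean on these libraries where they do the work, as an engineer would, in place of code of your own. Each camera call takes 0.05 s, during which the arm holds its last target.

TASK

Shut down the green belt sander: first turn its black speed dial anticlockwise all the way to the minimum stop, and only then press the long red stop bar near its centre, fully down and level so that both ends sink evenly without the bar rocking. Hold it down for a good second, then let it spring back up and leave the dial at minimum. Leave the wooden strip, the cork block, the hammer and the wrench lying where they are.

Things in the scene. Friction and masses are not known exactly. Their poses are not given: they have to be found in the camera images.
- sander: green belt sander, fixed; place and yaw vary. Origin on the bench under its controls; +x to its back, +y to its left end. Control deck x -115 to 85 mm, 500 mm wide, top 57 mm high. Behind, x 90 to 300 mm: belt unit 480 mm wide, 115 mm high, fence at the back 155 mm. Dial and amber lamp (88 mm across, 41 mm high, fixed) on the deck, one about 180 mm either side of the middle; they may swap ends
- bar_mid (a point): middle of the top face of the red stop bar (a small white mark is there), 42 mm above the deck when up. The bar is 170 mm long along the point's y, 36 mm wide along x; z is up. It sits on a black switch body 56 x 186 mm, 22 mm high, with yellow ends, near the middle of the deck
- bar_travel (a joint): how far the bar's middle is pressed down, m: 0 up, 0.008 fully down on its stop. Spring return: about 2 N to start it, about 9.5 N to hold it fully down
- bar_rock (a joint): rocking of the bar along its length, rad: 0 level, positive when its left (+y) end is higher; limits +-0.09. Stiffness 12 N m/rad about the middle, so a press off its centre tilts it down on that side
- dial_grip (a point): on the speed dial's axis at grip height, 37 mm above the deck. Black disc 64 mm across, its top 14 mm above the deck, with a raised grip bar 61 mm long, 14 mm thick, reaching 44 mm above the deck. The point's x lies along the grip bar and turns with it (white pointer at the -x end); z up. Aluminium foot 88 mm across
- dial (a joint): dial angle, rad: 0 at the minimum stop (fully anticlockwise seen from above; pointer towards the front of the sander, the robot's side, at the red dot); grows clockwise to 3.6. It stays where it is left (friction 0.06 N m)
- offcut: pale wooden strip 28 x 150 x 18 mm lying on the front edge of the sander's deck, in front of the bar; origin under its centre
- cork_block: brown cork sanding block 65 x 110 x 28 mm, lying on the sanding belt; origin under its centre
- hammer: hammer lying on the bench to the left of the sander; origin under its middle
- wrench: steel wrench lying on the bench to the right of the sander; origin under its middle

How it is judged:
By the outcome, as a careful person would: the job done as asked, in the order asked, and still so for the second after the job is handed in, with the robot touching nothing.
It also fails if it takes over 61 s, if anything falls off the work surface, if the arm or the gripper's body presses on something with over 40 N, if the wrist force passes 120 N, or if a joint passes its speed limit or range.

## Working session

There is one attempt and no reset: what is moved stays moved. The work goes in short steps, Python scripts to look and compute and a tool call to move; the robot and the scene stay as the last step left them, time stands still between calls to the robot, and variables do not carry over. Pictures are saved under pics/ and viewed, and the job is handed in when it is done.

Besides the shell and the picture viewer there is one more tool, called as name(argument=value, ...), one argument or row to a line, values as JSON. move_arm: Moves the arm, as the interface text tells. Shift numbers are shares of 200 mm and turn numbers shares of 45 degrees, none past 1 either way. Its arguments: {"type":"object","properties":{"claw":{"type":"array","items":{"type":"number"}},"dp":{"type":"array","items":{"type":"array","items":{"type":"number"}}},"turn":{"type":"array","items":{"type":"array","items":{"type":"number"}}},"grip_force":{"type":"number"}},"required":["claw","dp","turn"]}

```bash
mkdir -p pics; python3 - <<'E'
from workcell import manip,cams
import cv2,numpy as np
o=manip.get_obs()
for k in o: print(k,np.round(o[k],3))
for n in("scene","top"):
    i=cams.camera_info(n);print(n,i)
    cv2.imwrite(f"pics/{n}0.png",cams.camera(n)[:,:,::-1])
print(cams.camera_info("wrist"))
E
```

```text
clock 0.0
joint_pos [-1.335  0.333 -0.065  1.461  0.022  1.35  -0.088]
joint_velocities [ 0.    -0.     0.002  0.    -0.     0.002 -0.   ]
tau [-1.0000e-03 -6.2544e+01  4.9000e-02 -3.9161e+01  1.6000e-02  1.0000e-02
  0.0000e+00]
position [0.16  0.604 0.195]
ee_rot [ 0.792  0.61  -0.001  0.   ]
ft_force [0.133 0.063 0.138]
torque [ 0.008 -0.01   0.007]
grip_width 1.003
scene {'fx': 445.36799273718935, 'fy': 445.36799273718935, 'cx': 322.5629619965316, 'cy': 199.90333423425125, 'pose': array([[ 0.55840126,  0.44357363, -0.70102101,  1.7965754 ],
       [ 0.82919458, -0.32389654,  0.45555173, -0.75306366],
       [-0.02498754, -0.83566349, -0.54867309,  1.02017625],
       [ 0.        ,  0.        ,  0.        ,  1.        ]])}
top {'fx': 499.60304027470676, 'fy': 499.60304027470676, 'cx': 330.6292113269027, 'cy': 203.60299931069412, 'pose': array([[-2.25079717e-02, -9.89539609e-01,  1.42494750e-01,
         4.23990546e-01],
       [-9.99739650e-01,  2.28119105e-02,  4.99508334e-04,
        -8.69574156e-03],
       [-3.74486078e-03, -1.42446409e-01, -9.89795432e-01,
         1.57488091e+00],
       [ 0.00000000e+00,  0.00000000e+00,  0.00000000e+00,
         1.00000000e+00]])}
{'fx': 309.70691628693146, 'fy': 309.70691628693146, 'cx': 324.71088748813503, 'cy': 201.83006402368167, 'tool_from_camera': array([[ 9.99999516e-01, -9.22954724e-04, -3.40848180e-04,
        -2.87496381e-04],
       [ 9.80880704e-04,  9.62250059e-01,  2.72165138e-01,
        -6.98037848e-02],
       [ 7.67850822e-05, -2.72165340e-01,  9.62250498e-01,
        -1.79119609e-01],
       [ 0.00000000e+00,  0.00000000e+00,  0.00000000e+00,
         1.00000000e+00]])}
```

View pics/top0.png

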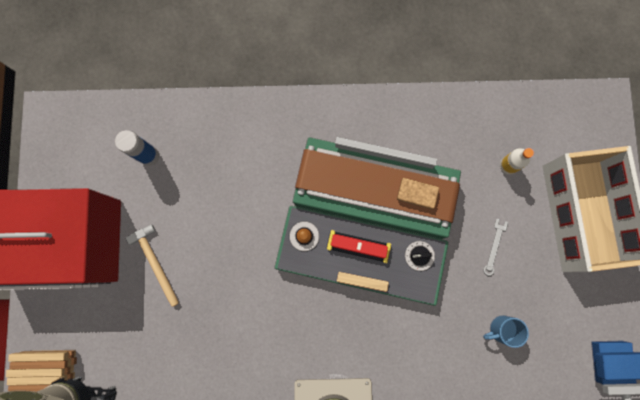

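View pics/scene0.png

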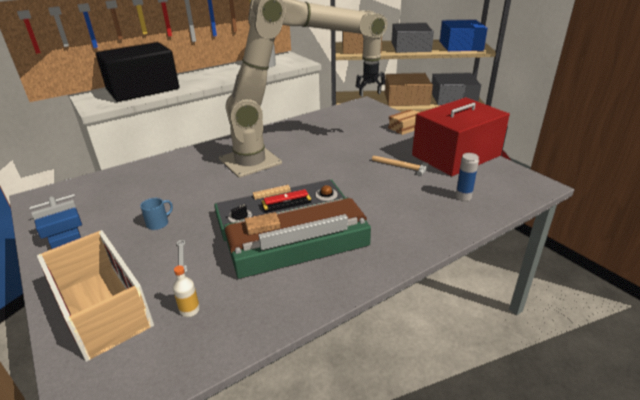

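The top view shows the sander at about (370,220), with the dial on its right end (420,256), the bar at (359,246) and the lamp at (304,236). Next I'll measure them.

```bash
cat > h.py <<'E'
from workcell import manip,cams
import cv2,numpy as np
from scipy.spatial.transform import Rotation as R
def ray_top(uv,z,name="top"):
    i=cams.camera_info(name);P=i["pose"]
    uv=np.atleast_2d(uv).astype(float)
    d=np.c_[(uv[:,0]-i["cx"])/i["fx"],(uv[:,1]-i["cy"])/i["fy"],np.ones(len(uv))]@P[:3,:3].T
    o=P[:3,3]; return o+d*((z-o[2])/d[:,2])[:,None]
def toolpose(o):
    T=np.eye(4);T[:3,:3]=R.from_quat(o["ee_rot"]).as_matrix();T[:3,3]=o["position"];return T
def ray_wrist(uv,z,o):
    i=cams.camera_info("wrist");P=toolpose(o)@i["tool_from_camera"]
    uv=np.atleast_2d(uv).astype(float)
    x=(uv[:,0]-i["cx"])/i["fx"];y=(uv[:,1]-i["cy"])/i["fy"];th=np.hypot(x,y);s=np.where(th>1e-9,np.sin(th)/np.maximum(th,1e-9),1)
    d=np.c_[x*s,y*s,np.cos(th)]@P[:3,:3].T
    return P[:3,3]+d*((z-P[2,3])/d[:,2])[:,None]
E
python3 - <<'E'
from h import *
im=cv2.imread("pics/top0.png")
hsv=cv2.cvtColor(im,cv2.COLOR_BGR2HSV)
red=((hsv[...,0]<8)|(hsv[...,0]>172))&(hsv[...,1]>180)&(hsv[...,2]>110)
red[:, :200]=0
m=red.astype(np.uint8)*255
m=cv2.morphologyEx(m,cv2.MORPH_CLOSE,np.ones((5,5)))
c=max(cv2.findContours(m,0,2)[0],key=cv2.contourArea)
r=cv2.minAreaRect(c);print(r)
b=cv2.boxPoints(r);w=ray_top(b,.099);print(w.round(4));print("centre",w.mean(0))
e=[np.linalg.norm(w[i]-w[(i+1)%4]) for i in range(4)];print(e)
L=(w[1]-w[0]) if e[0]>e[1] else w[2]-w[1]
print("ydir angle",np.degrees(np.arctan2(L[1],L[0])))
cr=im[190:320,260:480];cv2.imwrite("pics/crop0.png",cv2.resize(cr,None,fx=3.6,fy=3.6,interpolation=cv2.INTER_CUBIC))
print(ray_top([420,256],.08))
E
```

```text
((359.0058898925781, 245.72354125976562), (55.85958480834961, 12.473499298095703), 12.52880859375)
[[ 0.5109 -0.0044  0.099 ]
 [ 0.5467 -0.0132  0.099 ]
 [ 0.5073 -0.1731  0.099 ]
 [ 0.4718 -0.1638  0.099 ]]
centre [ 0.50917885 -0.08861842  0.099     ]
[np.float64(0.036842477599849564), np.float64(0.1646464935169193), np.float64(0.03670508344989476), np.float64(0.16408143974428202)]
ydir angle -103.85765327637561
[[ 0.47556657 -0.27029877  0.08      ]]
```

View pics/crop0.png

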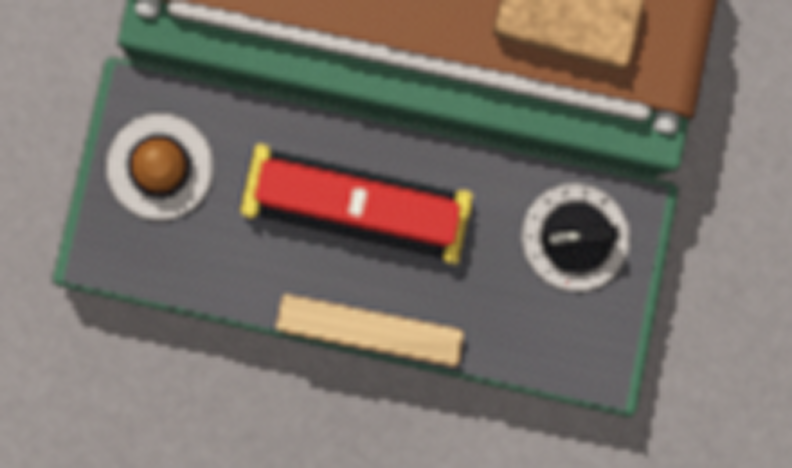

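move_arm(
  claw=[1,1,1,1,1,1,1,1],
  dp=[
    [0,0,0],
    [0,0,0],
    [0,0,0],
    [0,0,0],
    [0,0,0],
    [0,0,0],
    [0,0,0],
    [0,0,0],
  ],
  turn=[
    [0,0,0.15],
    [0,0,0.15],
    [0,0,0.15],
    [0,0,0.15],
    [0,0,0.15],
    [0,0,0.15],
    [0,0,0.15],
    [0,0,0.15],
  ],
)

```text
clock: 0.77
position: [0.1599, 0.604, 0.1953]
ee_rot: [0.984, 0.181, -0.0, 0.0]
ft_force: [0.9, 0.3, 0.7]
grip_width: 1.003
```

move_arm(
  claw=[1,1,1,1,1,1,1,1],
  dp=[
    [0,0,0],
    [0,0,0],
    [0,0,0],
    [0.15,0.12,0],
    [0.15,0.12,0],
    [0.15,0.12,0],
    [0.15,0.12,0],
    [0.15,0.12,0],
  ],
  turn=[
    [0,0,0.15],
    [0,0,0.15],
    [0,0,0.15],
    [0,0,0],
    [0,0,0],
    [0,0,0],
    [0,0,0],
    [0,0,0],
  ],
)

```text
clock: 1.43
position: [0.3129, 0.4851, 0.1956]
ee_rot: [1.0, 0.008, -0.0, 0.0]
ft_force: [-0.6, 0.4, -1.1]
grip_width: 1.006
```

move_arm(
  claw=[1,1,1,1,1,1,1,1],
  dp=[
    [0.06,0.19,0],
    [0.06,0.19,0],
    [0.06,0.19,0],
    [0.06,0.19,0],
    [0.06,0.19,0],
    [0.06,0.19,0],
    [0.06,0.19,0],
    [0.06,0.19,0],
  ],
  turn=[
    [0,0,0],
    [0,0,0],
    [0,0,0],
    [0,0,0],
    [0,0,0],
    [0,0,0],
    [0,0,0],
    [0,0,0],
  ],
)

```text
clock: 2.1
position: [0.4127, 0.1822, 0.1956]
ee_rot: [1.0, 0.008, -0.0, -0.0]
ft_force: [1.6, 0.1, -0.5]
grip_width: 0.998
```

move_arm(
  claw=[1,1,1,1,1,1,1,1],
  dp=[
    [0.04,0.19,0],
    [0.04,0.19,0],
    [0.04,0.19,0],
    [0.04,0.19,0],
    [0.04,0.19,0],
    [0.04,0.19,0],
    [0.04,0.19,0],
    [0,0.19,0],
  ],
  turn=[
    [0,0,0],
    [0,0,0],
    [0,0,0],
    [0,0,0],
    [0,0,0],
    [0,0,0],
    [0,0,0],
    [0,0,0],
  ],
)

```text
clock: 2.77
position: [0.4741, -0.1206, 0.1959]
ee_rot: [1.0, 0.008, 0.0, 0.0]
ft_force: [1.0, -0.5, 0.3]
grip_width: 1.002
```

move_arm(
  claw=[1,1,1,1,1],
  dp=[
    [0,0.19,0],
    [0,0.19,0],
    [0,0.15,0],
    [0,0,0],
    [0,0,0],
  ],
  turn=[
    [0,0,0],
    [0,0,0],
    [0,0,0],
    [0,0,0],
    [0,0,0],
  ],
)

```text
clock: 3.18
position: [0.4745, -0.2266, 0.1954]
ee_rot: [1.0, 0.006, -0.001, 0.0]
ft_force: [-0.1, -0.1, 0.1]
grip_width: 1.0
```

```bash
python3 - <<'E'
from h import *
o=manip.get_obs();print(o["position"],o["ee_rot"],np.round(o["joint_pos"],2))
im=cams.camera("wrist")[:,:,::-1];cv2.imwrite("pics/w1.png",im)
E
```

```text
[ 0.47450673 -0.22660714  0.1954473 ] [ 9.99980946e-01  6.12913936e-03 -5.78901654e-04  4.53121941e-04] [-0.52  0.14  0.97  1.76 -0.12  1.3   0.49]
```

View pics/w1.png

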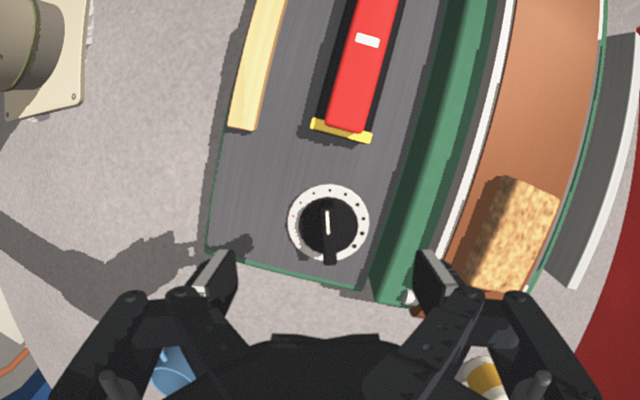

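The wrist view shows the dial at about (328,222), with its pointer upwards (world +y). The bar's white mark is at (367,40). I'll zoom in on both.

```bash
python3 - <<'E'
from h import *
im=cv2.imread("pics/w1.png")
cv2.imwrite("pics/w1c.png",cv2.resize(im[170:280,270:390],None,fx=5,fy=5,interpolation=cv2.INTER_CUBIC))
o=dict(position=[0.47450673,-0.22660714,0.1954473],ee_rot=[9.99980946e-01,6.12913936e-03,-5.78901654e-04,4.53121941e-04])
hsv=cv2.cvtColor(im,cv2.COLOR_BGR2HSV)
# foot ring
m=((hsv[...,1]<45)&(hsv[...,2]>170)).astype(np.uint8); mm=np.zeros_like(m);mm[175:275,275:385]=m[175:275,275:385]
mm=cv2.morphologyEx(mm*255,cv2.MORPH_CLOSE,np.ones((5,5)))
c=max(cv2.findContours(mm,0,2)[0],key=cv2.contourArea)
h=cv2.convexHull(c)[:,0]
for z in(.057,.062,.067):
    w=ray_wrist(h,z,o);(x,y),r=cv2.minEnclosingCircle((w[:,:2]*1000).astype(np.float32));print(z,x,y,r, w[:,:2].min(0),w[:,:2].max(0))
for n,p in dict(mark=(367,40)).items(): print(n,ray_wrist(p,.099,o))
E
```

```text
0.057 477.91314697265625 -272.63580322265625 45.179161071777344 [ 0.43346268 -0.31527869] [ 0.52253604 -0.2281457 ]
0.062 477.840087890625 -270.81988525390625 44.46774673461914 [ 0.43408956 -0.31279121] [ 0.52176021 -0.22703037]
0.067 477.7669677734375 -269.00396728515625 43.75625228881836 [ 0.43471644 -0.31030373] [ 0.52098438 -0.22591505]
mark [[ 0.50912691 -0.08710519  0.099     ]]
```

View pics/w1c.png

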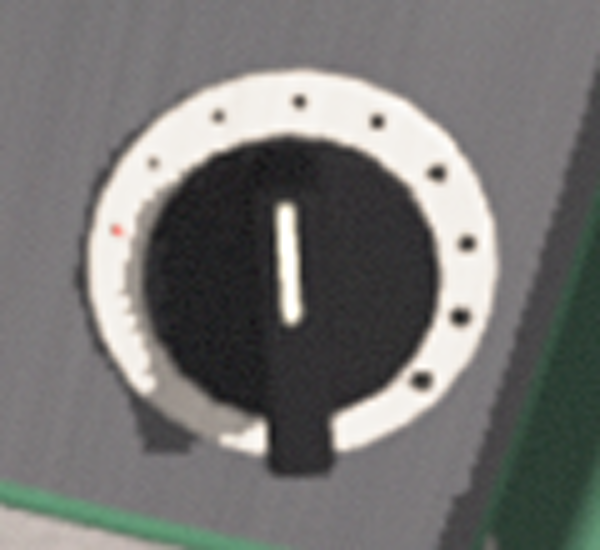

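```bash
python3 - <<'E'
from h import *
o=dict(position=[0.47450673,-0.22660714,0.1954473],ee_rot=[9.99980946e-01,6.12913936e-03,-5.78901654e-04,4.53121941e-04])
f=lambda x,y:(270+x/5-.4,170+y/5-.4)
w=ray_wrist([f(287,205),f(292,322)],.101,o);print(w,np.linalg.norm(w[0]-w[1]))
d=w[0]-w[1];print("pointer dir",np.degrees(np.arctan2(d[1],d[0])))
print("bar far end corners",ray_wrist([f(268,472),f(333,472)],.101,o))
r=ray_wrist(f(117,230),.063,o);print("red dot",r,np.degrees(np.arctan2(r[0,1]+.271,r[0,0]-.478)))
E
```

```text
[[ 0.47575885 -0.24361711  0.101     ]
 [ 0.47702598 -0.26692781  0.101     ]] 0.023345114452970894
pointer dir 93.11143940721612
bar far end corners [[ 0.47277165 -0.29907945  0.101     ]
 [ 0.48561954 -0.29895104  0.101     ]]
red dot [[ 0.4400183  -0.26165316  0.063     ]] 166.17490717841852
```

move_arm(
  claw=[0.6,0.6,0.6,0.6,0.6,0.6,0.6,0.6],
  dp=[
    [0.008,0.108,0],
    [0.008,0.109,0],
    [0,0,0.1],
    [0,0,0.1],
    [0,0,0.1],
    [0,0,0.1],
    [0,0,0],
    [0,0,0],
  ],
  turn=[
    [0,0,-0.027],
    [0,0,-0.027],
    [0,0,0],
    [0,0,0],
    [0,0,0],
    [0,0,0],
    [0,0,0],
    [0,0,0],
  ],
  grip_force=30,
)

```text
clock: 3.9
position: [0.4796, -0.2665, 0.1154]
ee_rot: [1.0, 0.03, -0.001, -0.001]
ft_force: [-0.7, -0.7, 0.6]
grip_width: 0.598
```

```bash
python3 - <<'E'
from h import *
o=manip.get_obs();print(o["position"],o["ee_rot"],np.round(o["joint_pos"],2))
im=cams.camera("wrist")[:,:,::-1];cv2.imwrite("pics/w2.png",im)
E
```

```text
[ 0.47960129 -0.26649263  0.11543675] [ 9.99544651e-01  3.01575260e-02 -8.25602487e-04 -5.76414463e-04] [-0.37  0.32  0.94  1.81 -0.28  1.16  0.73]
```

View pics/w2.png

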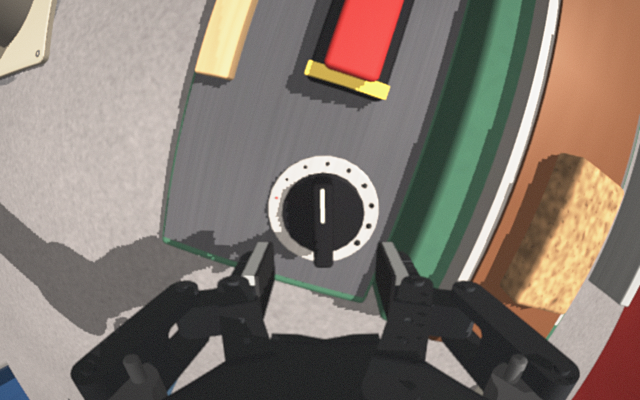

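The dial is now at about (323,208), between and ahead of the fingers, and its bar runs (323,185)–(323,262). I'll check the centre from this nearer view.

```bash
python3 - <<'E'
from h import *
o=dict(position=[0.47960129,-0.26649263,0.11543675],ee_rot=[9.99544651e-01,3.01575260e-02,-8.25602487e-04,-5.76414463e-04])
im=cv2.imread("pics/w2.png");hsv=cv2.cvtColor(im,cv2.COLOR_BGR2HSV)
m=((hsv[...,1]<45)&(hsv[...,2]>170)).astype(np.uint8); mm=np.zeros_like(m);mm[145:275,262:382]=m[145:275,262:382]
mm[235:]=0
mm=cv2.morphologyEx(mm*255,cv2.MORPH_CLOSE,np.ones((5,5)))
c=max(cv2.findContours(mm,0,2)[0],key=cv2.contourArea);h=cv2.convexHull(c)[:,0]
w=ray_wrist(h,.063,o)[:,:2];w=w[w[:,1]>-.275]
A=np.c_[2*w,np.ones(len(w))];s=np.linalg.lstsq(A,(w**2).sum(1),rcond=None)[0];print("circle",s[:2],np.sqrt(s[2]+s[0]**2+s[1]**2))
print(ray_wrist([(323,190),(323,222),(315.5,265),(332,265)],.101,o))
E
```

```text
circle [ 0.47774557 -0.2702555 ] 0.04374195938425232
[[ 0.47629889 -0.24448639  0.101     ]
 [ 0.47755796 -0.26624779  0.101     ]
 [ 0.47415508 -0.29856786  0.101     ]
 [ 0.48568241 -0.29786155  0.101     ]]
```

move_arm(
  claw=[0.6,0.6,0.6,0.6,0.6],
  dp=[
    [-0.01,0.018,0],
    [0,0,0.06],
    [0,0,0.07],
    [0,0,0.06],
    [0,0,0],
  ],
  turn=[
    [0,0,0],
    [0,0,0],
    [0,0,0],
    [0,0,0],
    [0,0,0],
  ],
)

```text
clock: 4.37
position: [0.4768, -0.2711, 0.0756]
ee_rot: [1.0, 0.029, -0.001, -0.001]
ft_force: [-1.0, 0.4, -0.4]
grip_width: 0.601
```

move_arm(
  claw=[0,0,0,0,0,0,0,0],
  dp=[
    [0,0,0],
    [0,0,0],
    [0,0,0],
    [0,0,0],
    [0,0,0],
    [0,0,0],
    [0,0,0],
    [0,0,0],
  ],
  turn=[
    [0,0,0],
    [0,0,0],
    [0,0,0],
    [0,0,0],
    [0,0,0],
    [0,0,0],
    [0,0,0],
    [0,0,0],
  ],
  grip_force=30,
)

```text
clock: 5.03
position: [0.4779, -0.2718, 0.0778]
ee_rot: [1.0, 0.029, 0.0, -0.0]
ft_force: [-0.3, -0.8, 0.6]
grip_width: -0.001
```

```bash
python3 - <<'E'
from h import *
o=manip.get_obs();print(o["position"],o["grip_width"],o["ft_force"],o["torque"])
for n in("wrist","scene","top"): cv2.imwrite(f"pics/{n}3.png",cams.camera(n)[:,:,::-1])
a=cv2.imread("pics/scene3.png")[140:260,180:340];cv2.imwrite("pics/scene3c.png",cv2.resize(a,None,fx=4,fy=4,interpolation=2))
E
```

```text
[ 0.47794389 -0.27180164  0.07784339] -0.0014086480189603734 [-0.25907037 -0.76603246  0.64307321] [0.05326938 0.02596213 0.01461359]
```

View pics/wrist3.png

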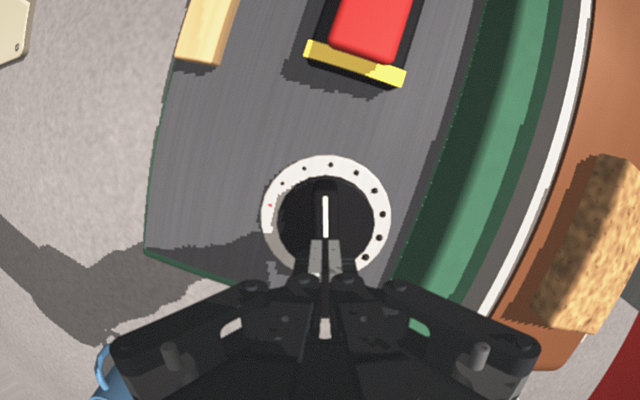

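View pics/scene3c.png

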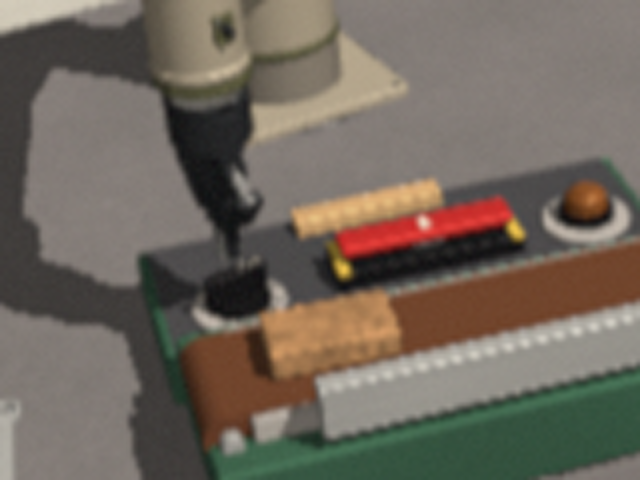

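```bash
python3 - <<'E'
import cv2
a=cv2.imread("pics/wrist3.png")[150:350,250:400];cv2.imwrite("pics/wrist3c.png",cv2.resize(a,None,fx=3,fy=3,interpolation=2))
E
```

```text
(no output)
```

View pics/wrist3c.png

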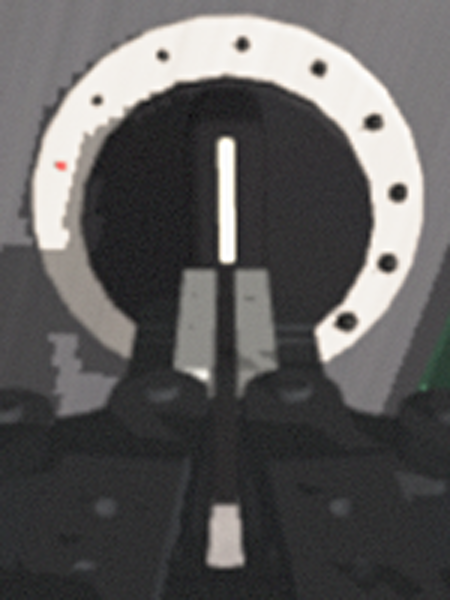

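```bash
python3 - <<'E'
from h import *
i=cams.camera_info("wrist");C=np.linalg.inv(i["tool_from_camera"])
def pr(p):
    q=C[:3,:3]@p+C[:3,3];r=np.hypot(q[0],q[1]);th=np.arctan2(r,q[2]);return np.round((i["cx"]+i["fx"]*th*q[0]/r,i["cy"]+i["fy"]*th*q[1]/r),1)
for p in [(0,0,0),(.007,-.011,0),(-.007,-.011,0),(.007,-.011,-.019),(-.007,-.011,-.019),(.007,-.011,-.04),(-.007,-.011,-.04),(.007,-.03,-.023),(-.007,-.03,-.023),(.007,.03,-.023)]:
    print(p,pr(np.array(p)))
E
```

```text
(0, 0, 0) [326.1 230.3]
(0.007, -0.011, 0) [337.6 213.4]
(-0.007, -0.011, 0) [314.6 213.5]
(0.007, -0.011, -0.019) [338.9 224.1]
(-0.007, -0.011, -0.019) [313.5 224.1]
(0.007, -0.011, -0.04) [340.8 238.8]
(-0.007, -0.011, -0.04) [312.  238.8]
(0.007, -0.03, -0.023) [339.7 192.3]
(-0.007, -0.03, -0.023) [312.8 192.3]
(0.007, 0.03, -0.023) [338.  291.4]
```

```bash
python3 - <<'E'
from h import *
i=cams.camera_info("scene");W=np.linalg.inv(i["pose"])
def pr(p):
    q=W[:3,:3]@p+W[:3,3];return np.array([i["fx"]*q[0]/q[2]+i["cx"],i["fy"]*q[1]/q[2]+i["cy"]])
im=cv2.imread("pics/scene3.png")
s=8;x0,y0=205,165
a=cv2.resize(im[y0:y0+65,x0:x0+80],None,fx=s,fy=s,interpolation=2)
P=lambda p:tuple(int(v) for v in ((pr(np.array(p))-[x0,y0]+.5)*s))
for p,c in [((.4778,-.2710,.0778),(0,0,255)),((.4778,-.2705,.101),(0,255,0)),((.4778,-.271,.123),(255,0,255)),((.475,-.240,.101),(0,255,255)),((.4795,-.301,.101),(0,255,255))]:
    cv2.circle(a,P(p),3,c,-1);print(p,pr(np.array(p)))
cv2.imwrite("pics/scene3d.png",a)
E
```

```text
(0.4778, -0.271, 0.0778) [238.60929934 212.34265774]
(0.4778, -0.2705, 0.101) [237.92808832 207.15590176]
(0.4778, -0.271, 0.123) [237.02952309 202.25072575]
(0.475, -0.24, 0.101) [245.08292864 204.11122969]
(0.4795, -0.301, 0.101) [230.51020732 210.12179547]
```

View pics/scene3d.png

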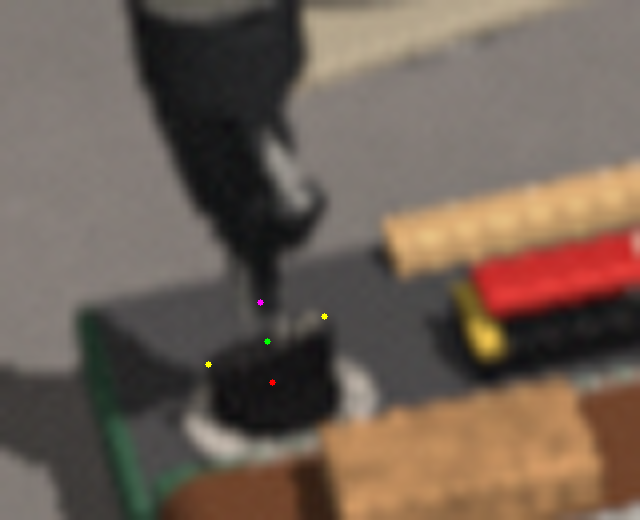

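move_arm(
  claw=[0,0,0,0],
  dp=[
    [0,0,0],
    [0,0,0],
    [0,0,0],
    [0,0,0],
  ],
  turn=[
    [0,0,-0.15],
    [0,0,-0.15],
    [0,0,0],
    [0,0,0],
  ],
)

```text
clock: 5.52
position: [0.4779, -0.2719, 0.0778]
ee_rot: [0.989, 0.145, 0.0, -0.0]
ft_force: [-0.4, 0.9, -0.3]
grip_width: -0.002
```

```bash
python3 - <<'E'
from h import *
o=manip.get_obs();print(o["position"],o["ee_rot"],o["grip_width"],o["ft_force"],o["torque"])
a=cams.camera("wrist")[:,:,::-1];cv2.imwrite("pics/w4.png",a)
cv2.imwrite("pics/w4c.png",cv2.resize(a[140:340,240:400],None,fx=3,fy=3,interpolation=2))
E
```

```text
[ 0.47786058 -0.27189535  0.07782558] [ 9.89478407e-01  1.44680468e-01  1.47352297e-04 -1.49789055e-04] -0.0024937805144870763 [-0.3744382   0.91491352 -0.28260845] [-0.00219091 -0.00251575 -0.00145286]
```

View pics/w4c.png

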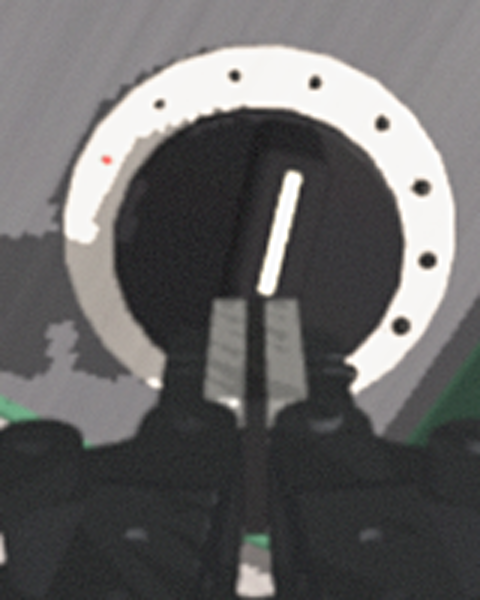

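The dial did not move, so the fingers closed above the grip bar. They look shorter than the stated TCP. I'll check where the tips really are in the first scene picture.

```bash
python3 - <<'E'
from h import *
i=cams.camera_info("scene");W=np.linalg.inv(i["pose"])
def pr(p):
    q=W[:3,:3]@p+W[:3,3];return np.array([i["fx"]*q[0]/q[2]+i["cx"],i["fy"]*q[1]/q[2]+i["cy"]])
im=cv2.imread("pics/scene0.png");s=8;x0,y0=335,45
a=cv2.resize(im[y0:y0+60,x0:x0+75],None,fx=s,fy=s,interpolation=2)
ax=np.array([.2545,.966,0])
for z,c in((.1955,(0,0,255)),(.2085,(0,255,255)),(.24,(0,255,0))):
  for k in(-.0425,0,.0425):
    p=np.array([.16,.604,z])+ax*k
    cv2.circle(a,tuple(int(v) for v in (pr(p)-[x0,y0]+.5)*s),3,c,-1)
cv2.imwrite("pics/scene0d.png",a)
E
```

```text
(no output)
```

View pics/scene0d.png

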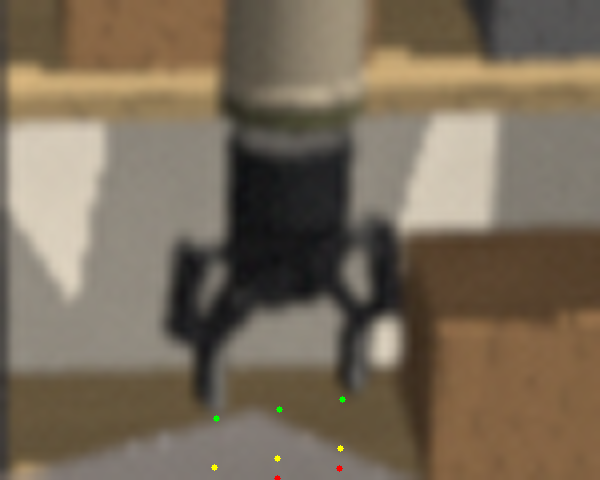

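```bash
python3 - <<'E'
from h import *
print(manip.grip_depth,[a for a in dir(manip) if a[0]!='_'],[a for a in dir(cams) if a[0]!='_'])
E
```

```text
0.0187 ['MotionError', 'get_obs', 'grip_depth', 'hand_in'] ['camera', 'camera_info']
```

move_arm(
  claw=[0.6,0.6,0.6,0.6,0.6,0.6,0.6],
  dp=[
    [0,0,-0.05],
    [0,0,0],
    [0,0,0],
    [0,0,0],
    [0,0,0.06],
    [0,0,0.06],
    [0,0,0],
  ],
  turn=[
    [0,0,0.15],
    [0,0,0.15],
    [0,0,0],
    [0,0,0],
    [0,0,0],
    [0,0,0],
    [0,0,0],
  ],
)

```text
clock: 6.15
position: [0.4763, -0.2707, 0.0608]
ee_rot: [1.0, 0.03, -0.002, -0.001]
ft_force: [-0.2, 0.1, -0.5]
grip_width: 0.604
```

```bash
python3 - <<'E'
from h import *
o=manip.get_obs();print(o["position"],o["ee_rot"],o["grip_width"],o["ft_force"])
a=cams.camera("wrist")[:,:,::-1];cv2.imwrite("pics/w5.png",a)
a=cams.camera("scene")[:,:,::-1];cv2.imwrite("pics/s5.png",cv2.resize(a[150:235,200:285],None,fx=7,fy=7,interpolation=2))
E
```

```text
[ 0.4763401  -0.27072975  0.06075215] [ 9.99546885e-01  3.00345600e-02 -1.82732301e-03 -7.81986214e-04] 0.6039282404017747 [-0.21406354  0.14827788 -0.47292633]
```

View pics/w5.png

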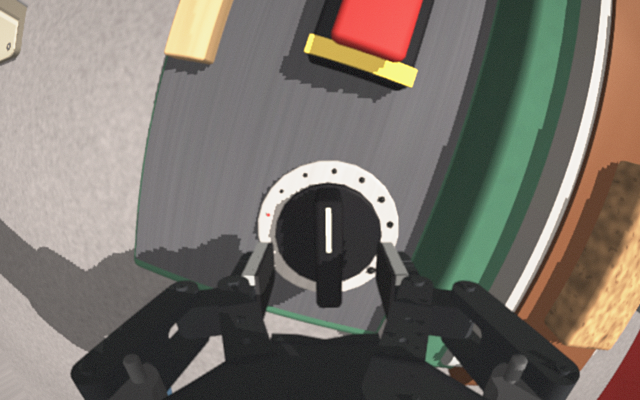

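View pics/s5.png

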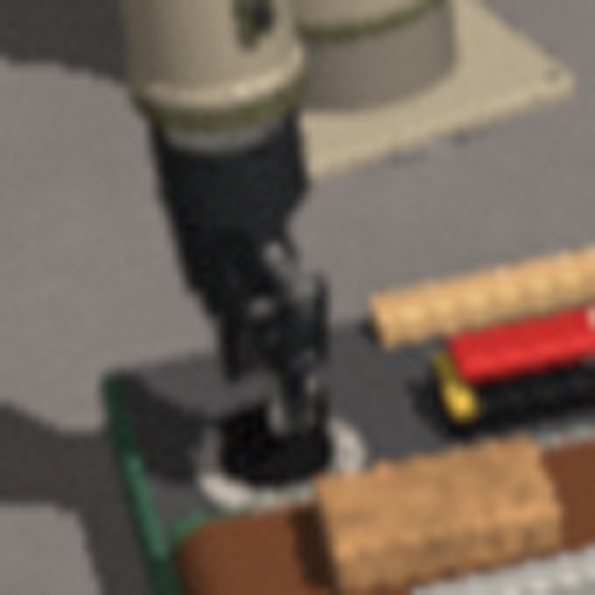

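move_arm(
  claw=[0.6,0.6,0.6],
  dp=[
    [0.006,0,0.035],
    [0,0,0.035],
    [0,0,0],
  ],
  turn=[
    [0,0,0],
    [0,0,0],
    [0,0,0],
  ],
)

```text
clock: 6.5
position: [0.4786, -0.2713, 0.0484]
ee_rot: [1.0, 0.029, -0.001, -0.0]
ft_force: [-0.0, -0.7, 0.1]
grip_width: 0.603
```

move_arm(
  claw=[0,0,0,0,0,0],
  dp=[
    [0,0,0],
    [0,0,0],
    [0,0,0],
    [0,0,0],
    [0,0,0],
    [0,0,0],
  ],
  turn=[
    [0,0,0],
    [0,0,0],
    [0,0,0],
    [0,0,0],
    [0,0,0],
    [0,0,0],
  ],
  grip_force=30,
)

```text
clock: 7.0
position: [0.4786, -0.2719, 0.0501]
ee_rot: [1.0, 0.029, -0.0, -0.0]
ft_force: [-4.5, 0.7, 6.1]
grip_width: 0.154
```

```bash
python3 - <<'E'
from h import *
o=manip.get_obs();print(o["position"],o["ee_rot"],o["grip_width"],o["ft_force"],o["joint_pos"])
a=cams.camera("wrist")[:,:,::-1];cv2.imwrite("pics/w6.png",cv2.resize(a[140:340,240:400],None,fx=3,fy=3,interpolation=2))
E
```

```text
[ 0.47859899 -0.27191842  0.05014341] [ 9.99578766e-01  2.90202809e-02 -2.37580177e-04 -2.39873096e-04] 0.1540386389417395 [-4.45690337  0.74330738  6.07651264] [-0.29925299  0.41253525  0.88890482  1.86257103 -0.36911328  1.04147116
  0.7976143 ]
```

View pics/w6.png

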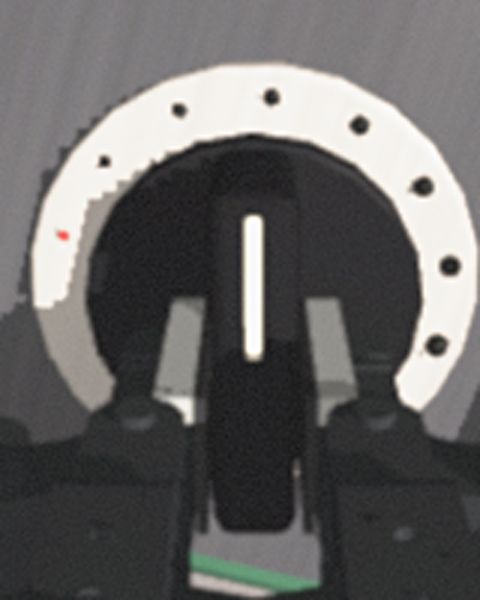

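move_arm(
  claw=[0,0,0,0,0,0,0,0],
  dp=[
    [-0.005,-0.007,0],
    [0,0,0],
    [0,0,0],
    [0,0,0],
    [0,0,0],
    [0,0,0],
    [0,0,0],
    [0,0,0],
  ],
  turn=[
    [0,0,0],
    [0,0,-0.15],
    [0,0,-0.15],
    [0,0,-0.15],
    [0,0,-0.15],
    [0,0,-0.15],
    [0,0,-0.15],
    [0,0,-0.15],
  ],
)

```text
clock: 7.72
position: [0.4794, -0.2714, 0.0502]
ee_rot: [0.903, 0.43, 0.001, 0.002]
ft_force: [4.8, -3.0, -5.1]
grip_width: 0.155
```

```bash
python3 - <<'E'
from h import *
o=manip.get_obs();print(o["position"],o["ee_rot"],o["grip_width"],o["ft_force"],o["torque"],o["joint_pos"])
print(2*np.degrees(np.arctan2(o["ee_rot"][1],o["ee_rot"][0])))
a=cams.camera("wrist")[:,:,::-1];cv2.imwrite("pics/w7.png",cv2.resize(a[140:340,240:400],None,fx=3,fy=3,interpolation=2))
E
```

```text
[ 0.47938717 -0.27135146  0.05024133] [0.90287794 0.42989297 0.00095597 0.0015945 ] 0.15539104795353895 [ 4.83397718 -3.01627947 -5.10832845] [-0.87316033 -1.23389985 -0.09384521] [-0.17053612  0.35722604  0.71537825  1.86029343 -0.27223841  1.01974836
  1.54574157]
50.9216300000432
```

View pics/w7.png

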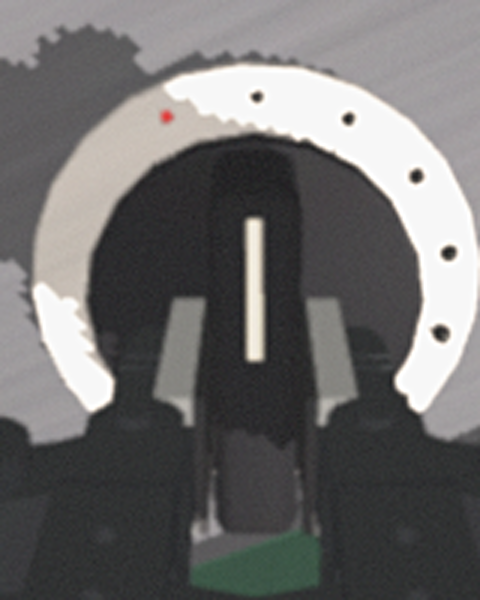

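move_arm(
  claw=[0,0,0,0,0,0],
  dp=[
    [0,0,0],
    [0,0,0],
    [0,0,0],
    [0,0,0],
    [0,0,0],
    [0,0,0],
  ],
  turn=[
    [0,0,-0.15],
    [0,0,-0.15],
    [0,0,-0.15],
    [0,0,-0.08],
    [0,0,0],
    [0,0,0],
  ],
)

```text
clock: 8.27
position: [0.4795, -0.271, 0.0502]
ee_rot: [0.796, 0.605, 0.001, 0.002]
ft_force: [5.2, -3.1, -4.8]
grip_width: 0.152
```

```bash
cat > s.py <<'E'
from h import *
o=manip.get_obs();print(np.round(o["clock"],2),np.round(o["position"],4),o["grip_width"],np.round(o["ft_force"],2),np.round(o["torque"],3),np.round(o["joint_pos"],2))
print("tool x deg",2*np.degrees(np.arctan2(o["ee_rot"][1],o["ee_rot"][0])),o["ee_rot"])
E
python3 s.py
```

```text
8.27 [ 0.4795 -0.271   0.0502] 0.15236101205977537 [ 5.18 -3.1  -4.84] [-0.563 -1.283  0.068] [-0.11  0.34  0.64  1.86 -0.24  1.02  1.93]
tool x deg 74.48964478207303 [0.79605551 0.60522115 0.00082241 0.00152138]
```

move_arm(
  claw=[0,0,0,0],
  dp=[
    [0,0,0],
    [0,0,0],
    [0,0,0],
    [0,0,0],
  ],
  turn=[
    [0,0,-0.04],
    [0,0,-0.04],
    [0,0,0],
    [0,0,0],
  ],
)

```text
clock: 8.6
position: [0.4794, -0.2709, 0.0502]
ee_rot: [0.777, 0.629, 0.001, 0.001]
ft_force: [4.7, -1.7, -3.0]
grip_width: 0.149
```

```bash
python3 s.py
```

```text
8.6 [ 0.4794 -0.2709  0.0502] 0.14905293302916128 [ 4.74 -1.67 -2.96] [-0.346 -1.038 -0.785] [-0.1   0.34  0.62  1.86 -0.23  1.02  1.98]
tool x deg 77.98996542530274 [0.77720004 0.62925151 0.00089373 0.00135639]
```

move_arm(
  claw=[0.5,0.5,0.5,0.5,0.5,0.5,0.5,0.5],
  dp=[
    [0,0,0],
    [0,0,0],
    [0,0,0],
    [0,0,0],
    [0,0,-0.1],
    [0,0,-0.15],
    [0,0,-0.15],
    [0,0,0],
  ],
  turn=[
    [0,0,0],
    [0,0,0],
    [0,0,0],
    [0,0,0],
    [0,0,0],
    [0,0,0],
    [0,0,0],
    [0,0,0],
  ],
)

```text
clock: 9.27
position: [0.4804, -0.272, 0.1351]
ee_rot: [0.777, 0.629, 0.002, 0.003]
ft_force: [1.0, -0.2, -0.2]
grip_width: 0.501
```

```bash
python3 s.py; python3 - <<'E'
from h import *
a=cams.camera("wrist")[:,:,::-1];cv2.imwrite("pics/w8.png",a)
E
```

```text
9.27 [ 0.4804 -0.272   0.1351] 0.5006851761294433 [ 0.98 -0.24 -0.2 ] [-0.031 -0.039  0.067] [-0.14  0.23  0.66  1.77 -0.16  1.18  1.93]
tool x deg 78.02220270671124 [0.77701866 0.62946662 0.0020723  0.00307783]
```

View pics/w8.png

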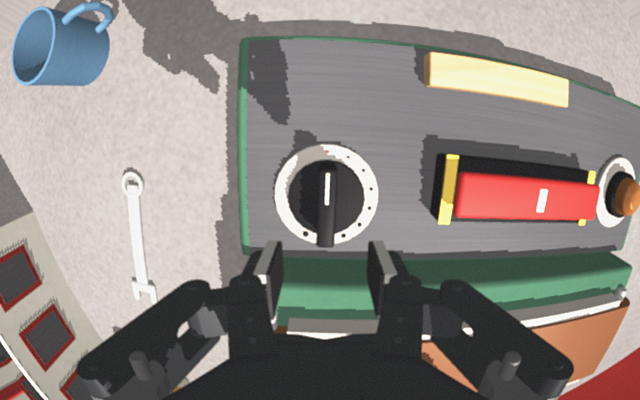

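The pointer at (327,173)–(327,205) now points to the front, at the red dot. I'll measure it, along with the bar.

```bash
python3 - <<'E'
from h import *
o=dict(position=[0.4804,-0.272,0.1351],ee_rot=[0.77701866,0.62946662,0.0020723,0.00307783])
im=cv2.imread("pics/w8.png");g=im.min(2)
m=np.zeros_like(g);m[166:212,318:337]=(g[166:212,318:337]>150)*255
c=max(cv2.findContours(m,0,2)[0],key=cv2.contourArea);vx,vy,x,y=cv2.fitLine(c,2,0,.01,.01).ravel()
w=ray_wrist([(x-12*vx,y-12*vy),(x+12*vx,y+12*vy)],.101,o);d=w[0]-w[1];d=d if d[0]<0 else -d
print("pointer",np.degrees(np.arctan2(d[1],d[0]))%360,w)
hsv=cv2.cvtColor(im,cv2.COLOR_BGR2HSV)
rm=(((hsv[...,0]<8)|(hsv[...,0]>172))&(hsv[...,1]>150)&(hsv[...,2]>110)).astype(np.uint8)*255
rm[:140]=0;rm[235:]=0;rm[:,:430]=0;rm[:,605:]=0
cs=cv2.findContours(rm,0,2)[0];cs=[k for k in cs if cv2.contourArea(k)>100]
pts=np.vstack(cs)[:,0]; w=ray_wrist(pts,.099,o)
r=cv2.minAreaRect((w[:,:2]*1000).astype(np.float32));print("bar",r)
wm=np.zeros_like(g);wm[184:218,530:556]=(g[184:218,530:556]>150)*255
M=cv2.moments(wm,True);print("mark",ray_wrist((M["m10"]/M["m00"],M["m01"]/M["m00"]),.099,o))
E
```

```text
pointer 168.7414112293697 [[ 0.45503541 -0.26549191  0.101     ]
 [ 0.47224038 -0.26891687  0.101     ]]
bar ((507.8938903808594, -88.88683319091797), (171.21917724609375, 36.58108901977539), 75.89115905761719)
mark [[ 0.50976654 -0.08630857  0.099     ]]
```

move_arm(
  claw=[0,0,0,0,0,0,0,0],
  dp=[
    [0.186,-0.01,0],
    [0.186,-0.01,0],
    [0.186,-0.01,0],
    [0.186,-0.01,0],
    [0.186,-0.01,0],
    [0,0,0],
    [0,0,0],
    [0,0,0],
  ],
  turn=[
    [0,0,0],
    [0,0,0],
    [0,0,0],
    [0,0,0],
    [0,0,0],
    [0,0,0.045],
    [0,0,0],
    [0,0,0],
  ],
)

```text
clock: 9.98
position: [0.5062, -0.0867, 0.1291]
ee_rot: [0.788, 0.616, -0.0, -0.0]
ft_force: [-0.1, -0.1, 0.1]
grip_width: 0.002
```

```bash
python3 s.py; python3 - <<'E'
from h import *
a=cams.camera("wrist")[:,:,::-1];cv2.imwrite("pics/w9.png",a)
E
```

```text
9.98 [ 0.5062 -0.0867  0.1291] 0.0016132460575785123 [-0.12 -0.14  0.13] [-0.009 -0.006  0.006] [-0.41  0.14  0.54  1.86 -0.08  1.16  1.48]
tool x deg 76.08376350873384 [ 7.87560396e-01  6.16237237e-01 -4.94565455e-04 -2.13001397e-04]
```

View pics/w9.png

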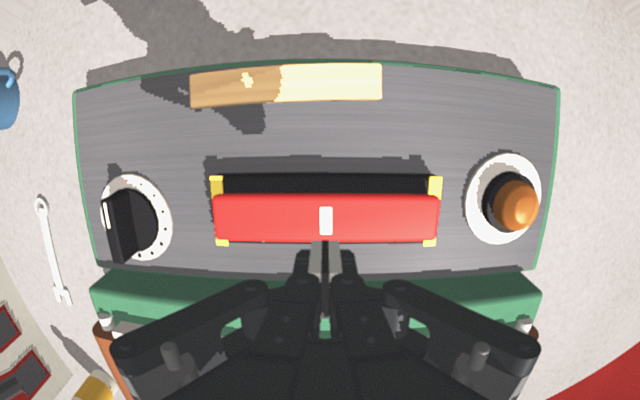

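The bar is seen symmetrically, 212–440, with its mark at (325,220). The shut fingertips end at (325,240).

```bash
python3 - <<'E'
from h import *
o=dict(position=[0.5062,-0.0867,0.1291],ee_rot=[7.87560396e-01,6.16237237e-01,-4.94565455e-04,-2.13001397e-04])
im=cv2.imread("pics/w9.png");g=im.min(2)
wm=np.zeros_like(g);wm[203:238,316:336]=(g[203:238,316:336]>150)*255
M=cv2.moments(wm,True);uv=(M["m10"]/M["m00"],M["m01"]/M["m00"]);p=ray_wrist(uv,.099,o);print("mark",uv,p)
hsv=cv2.cvtColor(im,cv2.COLOR_BGR2HSV)
rm=(((hsv[...,0]<8)|(hsv[...,0]>172))&(hsv[...,1]>150)&(hsv[...,2]>170)).astype(np.uint8)*255
rm[:190]=0;rm[245:]=0;rm[:,:205]=0;rm[:,445:]=0
pts=np.vstack([k for k in cv2.findContours(rm,0,2)[0] if cv2.contourArea(k)>100])[:,0]
r=cv2.minAreaRect((ray_wrist(pts,.099,o)[:,:2]*1000).astype(np.float32));print(r)
Rm=toolpose(o)[:3,:3]
for q in (p[0],np.array([r[0][0]/1e3,r[0][1]/1e3,.099])): print("in tool",Rm.T@(q-o["position"]))
E
```

```text
mark (325.5326633165829, 220.07035175879398) [[ 0.50905373 -0.08719277  0.099     ]]
((508.2777404785156, -87.14742279052734), (167.16583251953125, 35.86970520019531), 76.02799987792969)
in tool [0.00022357 0.00291693 0.03009715]
in tool [8.09584236e-05 2.15280678e-03 3.00979411e-02]
```

move_arm(
  claw=[0,0,0,0,0,0],
  dp=[
    [0,0.014,0],
    [0,0,0.1],
    [0,0,0.1],
    [0,0,0.08],
    [0,0,0],
    [0,0,0],
  ],
  turn=[
    [0,0,0],
    [0,0,0],
    [0,0,0],
    [0,0,0],
    [0,0,0],
    [0,0,0],
  ],
)

```text
clock: 10.53
position: [0.5089, -0.0881, 0.0735]
ee_rot: [0.788, 0.615, -0.001, -0.0]
ft_force: [-0.4, 0.3, 1.3]
grip_width: -0.0
```

```bash
python3 s.py; python3 - <<'E'
from h import *
a=cams.camera("wrist")[:,:,::-1];cv2.imwrite("pics/w10.png",a)
E
```

```text
10.53 [ 0.5089 -0.0881  0.0735] -7.83872983110909e-05 [-0.43  0.34  1.27] [ 0.042  0.037 -0.059] [-0.39  0.22  0.53  1.92 -0.12  1.04  1.52]
tool x deg 75.95049614177405 [ 7.88276396e-01  6.15320799e-01 -7.46652913e-04 -2.82828061e-04]
```

View pics/w10.png

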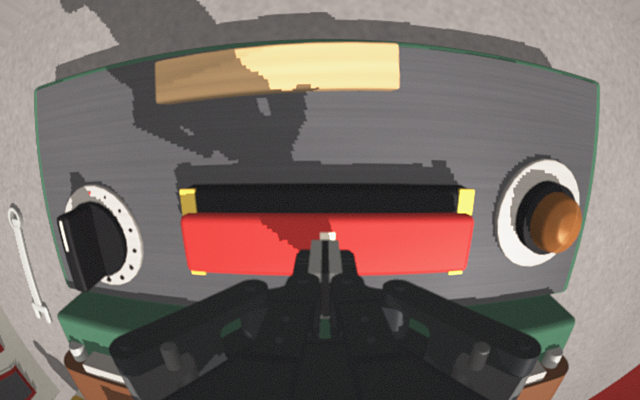

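move_arm(
  claw=[0,0,0,0,0],
  dp=[
    [0.004,0,0.01],
    [0,0,0.01],
    [0,0,0.01],
    [0,0,0],
    [0,0,0],
  ],
  turn=[
    [0,0,0],
    [0,0,0],
    [0,0,0],
    [0,0,0],
    [0,0,0],
  ],
)

```text
clock: 11.0
position: [0.5097, -0.0862, 0.0679]
ee_rot: [0.788, 0.616, 0.0, -0.0]
ft_force: [0.4, -0.6, 0.4]
grip_width: 0.001
```

move_arm(
  claw=[0,0,0,0],
  dp=[
    [0,0,0.01],
    [0,0,0.01],
    [0,0,0],
    [0,0,0],
  ],
  turn=[
    [0,0,0],
    [0,0,0],
    [0,0,0],
    [0,0,0],
  ],
)

```text
clock: 11.33
position: [0.5096, -0.0862, 0.0637]
ee_rot: [0.788, 0.616, -0.0, -0.0]
ft_force: [-0.2, 0.3, 1.2]
grip_width: -0.001
```

move_arm(
  claw=[0,0,0,0],
  dp=[
    [0,0,0.01],
    [0,0,0],
    [0,0,0],
    [0,0,0],
  ],
  turn=[
    [0,0,0],
    [0,0,0],
    [0,0,0],
    [0,0,0],
  ],
)

```text
clock: 11.67
position: [0.5097, -0.0862, 0.0619]
ee_rot: [0.788, 0.616, 0.0, -0.0]
ft_force: [-0.7, 0.0, 3.1]
grip_width: 0.002
```

move_arm(
  claw=[0,0,0,0,0],
  dp=[
    [0,0,0.008],
    [0,0,0.008],
    [0,0,0.008],
    [0,0,0],
    [0,0,0],
  ],
  turn=[
    [0,0,0],
    [0,0,0],
    [0,0,0],
    [0,0,0],
    [0,0,0],
  ],
)

```text
clock: 12.08
position: [0.5098, -0.0863, 0.0572]
ee_rot: [0.788, 0.616, 0.0, -0.0]
ft_force: [-2.7, 0.7, 9.3]
grip_width: 0.005
```

move_arm(
  claw=[0,0,0,0],
  dp=[
    [0,0,0.008],
    [0,0,0.006],
    [0,0,0],
    [0,0,0],
  ],
  turn=[
    [0,0,0],
    [0,0,0],
    [0,0,0],
    [0,0,0],
  ],
)

```text
clock: 12.42
position: [0.5099, -0.0863, 0.0554]
ee_rot: [0.788, 0.616, 0.0, -0.0]
ft_force: [-7.9, 1.5, 19.9]
grip_width: 0.001
```

move_arm(
  claw=[0,0,0,0,0,0,0,0],
  dp=[
    [0,0,0],
    [0,0,0],
    [0,0,0],
    [0,0,0],
    [0,0,0],
    [0,0,0],
    [0,0,0],
    [0,0,0],
  ],
  turn=[
    [0,0,0],
    [0,0,0],
    [0,0,0],
    [0,0,0],
    [0,0,0],
    [0,0,0],
    [0,0,0],
    [0,0,0],
  ],
)

```text
clock: 13.08
position: [0.5099, -0.0862, 0.0554]
ee_rot: [0.788, 0.616, 0.0, -0.0]
ft_force: [-7.2, 1.5, 19.8]
grip_width: -0.002
```

```bash
python3 s.py; python3 - <<'E'
from h import *
a=cams.camera("wrist")[:,:,::-1];cv2.imwrite("pics/w11.png",a)
a=cams.camera("scene")[:,:,::-1];cv2.imwrite("pics/s11.png",cv2.resize(a[150:250,200:350],None,fx=5,fy=5,interpolation=2))
E
```

```text
13.08 [ 0.5099 -0.0862  0.0554] -0.002307042089973082 [-7.19  1.51 19.78] [ 0.292  1.688 -0.016] [-0.38  0.24  0.52  1.93 -0.14  1.    1.53]
tool x deg 76.01811806843777 [ 7.87913306e-01  6.15785985e-01  4.61251989e-04 -1.75582125e-04]
```

View pics/w11.png

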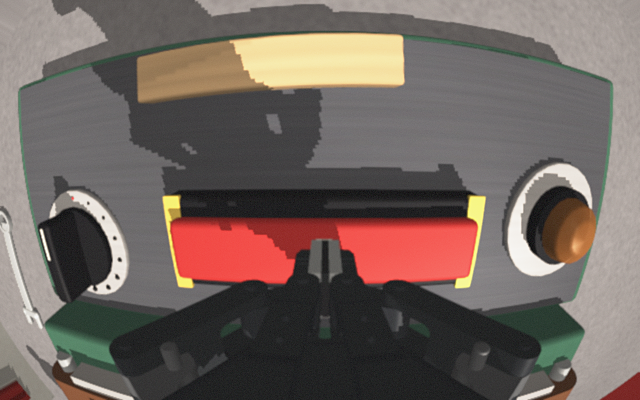

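View pics/s11.png

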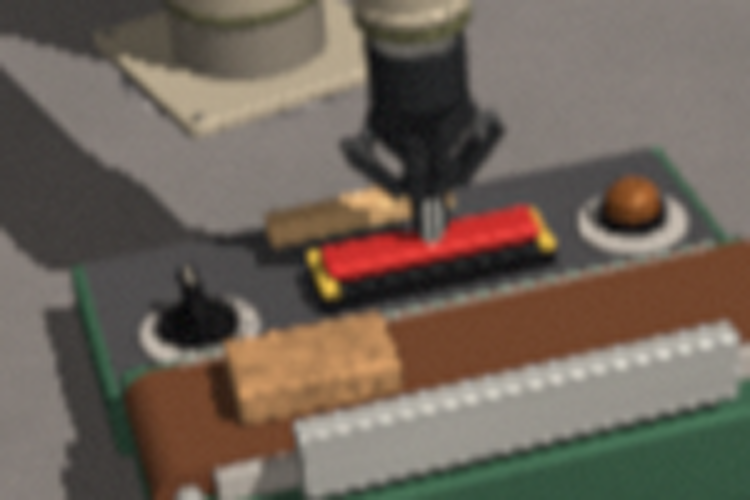

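The bar is down, and its ends at (172,220) and (478,220) are at the same height. I'll hold it a little longer, then lift.

move_arm(
  claw=[0,0,0,0,0,0,0,0],
  dp=[
    [0,0,0],
    [0,0,0],
    [0,0,0],
    [0,0,0],
    [0,0,0],
    [0,0,0],
    [0,0,0],
    [0,0,0],
  ],
  turn=[
    [0,0,0],
    [0,0,0],
    [0,0,0],
    [0,0,0],
    [0,0,0],
    [0,0,0],
    [0,0,0],
    [0,0,0],
  ],
)

```text
clock: 13.85
position: [0.5099, -0.0862, 0.0554]
ee_rot: [0.788, 0.616, 0.0, -0.0]
ft_force: [-7.6, 1.0, 20.1]
grip_width: -0.002
```

move_arm(
  claw=[0,0,0,0,0,0,0,0],
  dp=[
    [0,0,-0.02],
    [0,0,-0.03],
    [0,0,-0.1],
    [0,0,-0.15],
    [0,0,-0.15],
    [0,0,-0.1],
    [0,0,0],
    [0,0,0],
  ],
  turn=[
    [0,0,0],
    [0,0,0],
    [0,0,0],
    [0,0,0],
    [0,0,0],
    [0,0,0],
    [0,0,0],
    [0,0,0],
  ],
)

```text
clock: 14.52
position: [0.5102, -0.0862, 0.1647]
ee_rot: [0.788, 0.616, 0.001, 0.0]
ft_force: [0.1, -0.1, -0.8]
grip_width: 0.002
```

```bash
python3 s.py; python3 - <<'E'
from h import *
a=cams.camera("wrist")[:,:,::-1];cv2.imwrite("pics/w12.png",a)
a=cams.camera("top")[:,:,::-1];cv2.imwrite("pics/t12.png",a)
E
```

```text
14.52 [ 0.5102 -0.0862  0.1647] 0.0023613649927130484 [ 0.08 -0.09 -0.77] [ 0.008 -0.013 -0.062] [-0.42  0.11  0.54  1.81 -0.06  1.23  1.46]
tool x deg 76.03725519430579 [7.87810225e-01 6.15917379e-01 8.28523859e-04 3.81027106e-04]
```

View pics/w12.png

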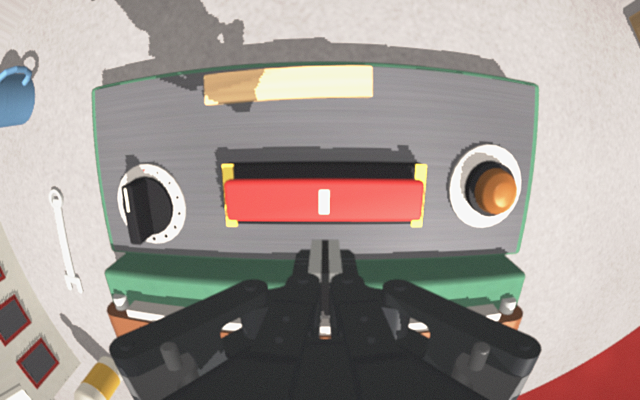

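View pics/t12.png

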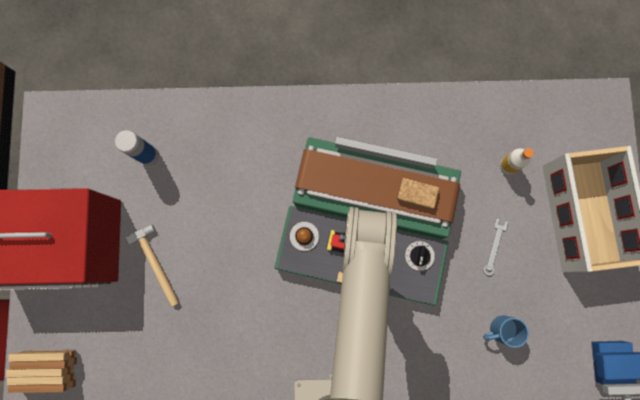

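```bash
python3 -c "
from workcell import manip
print(manip.hand_in())"
```

```text
the job is handed in; nothing more can be done
None
```

I turned the dial to its minimum stop, then pressed and released the red stop bar, and handed the job in at about 14.5 s. No verdict was reported.

- **Dial:** I gripped it and turned it about 73° anticlockwise until it hit the stop. The moment jumped to about 0.8 N m, against 0.06 N m of friction. After release the pointer lined up with the red dot, measuring 168.7° against the 166° expected. I put the 2.6° difference down to camera error. In the last pictures the pointer still faces the front.
- **Stop bar:** I pressed it with shut fingertips within about 1 mm of the white mark, at about 20 N. Full travel needs about 9.5 N. I held it for roughly 1.5 s. The picture during the hold shows both ends equally low. After I lifted off, the bar was back up and the force on the tool was about 0.
- **Other items:** the offcut, cork block, hammer and wrench look unmoved in the final views, though the arm hides most of the offcut in the top view.

**Disagreement with the description:** the fingertips end about 36–38 mm short of the stated TCP. Because of this, my first grasp closed in the air above the dial and a small test turn moved nothing. I measured the offset in the scene and wrist pictures and went lower. After that, the grip closed at 13 mm on the 14 mm grip bar.

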